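# Close a pastry box and tuck in its front flap

## Task

Close the open brown pastry box on the counter: without gripping or lifting anything, push its lid over with the fingers, fold the lid's front flap down and tuck the flap's edge inside the front wall, beneath the white rolled lip, so that the lid lies flush. Be gentle: push only on the brown outside of the lid and flap, not on their white food side or the tarts, and do not lift, tip or shove the box. Leave everything else where it stands.

Things in the scene. Friction and masses are not known exactly. Their poses are not given: they have to be found in the camera images.
- pastry_box: loose brown kraft-board box of tarts, 1.4 to 2 kg, outside 140 mm (its x) by 170 mm (its y) by 75 mm high, walls 3 mm. Origin: centre of its underside, z up; its -x face is the front wall, the lid is hinged along the top of its +x wall. Its two side dust flaps are already folded in, about level with the rim. In the starts its x axis points roughly along world +y (within 0.65 rad). It stands free on the counter and slides if pushed with more than about 8 N
- lid_hinge (a point): middle of the lid's hinge line, at (70, 0, 76.5) mm in the box frame; the hinge line runs along the box's y axis
- lid (a joint): lid opening angle, rad: 0 = closed and flush, 1.57 = standing upright above the hinge wall, limit 2.1 (leaning back, away from the box). At the start 1.6 to 2.0. The lid is 127 mm from hinge to front crease, 168 mm wide, 2 mm brown board on top (outside) with a white liner 1.4 mm thick beneath (the food side). Its crease is stiff: it stays at any angle it is left at and moves with about 1.2 N pushed at its front edge
- crease (a point): middle of the lid's front edge, where the tuck flap is hinged; 127 mm from the hinge line
- flap (a joint): bend of the tuck flap at the lid's front crease, rad: 0 = in line with the lid, 1.57 = square to the lid on its inner side (pointing down when the lid is closed), limit 1.9. At the start 0.2 to 0.6. A creased fold: up to about 1.65 it stays at any bend it is left at; bent further it springs back to about 1.65 when let go. It bends with 0.2 to 0.5 N at its edge, too little to move the lid while the lid is half closed
- flap_edge (a point): middle of the free edge of the tuck flap, 30 mm from the crease; the flap is 150 mm wide (128 mm at this edge), 2 mm brown board outside with a white liner 1.4 mm thick inside. With the lid closed and the flap at 1.57 it lies at (-57, 0, 46.5) mm in the box frame
- front_lip (a point): middle of the top of the white rolled lip along the inside of the front wall, at (-64.5, 0, 75) mm in the box frame. The lip reaches 5 mm in from the wall and is 6 mm high; its inner face is at x = -62 mm, so the lid's crease comes down 5 mm inside it. A flap left at 1.6 to 1.65 rad clears it and slips beneath as the lid is pressed down; with much less bend its edge lands on the lip instead
- lid_liner: white inner face of the lid (food side, not to be pushed on); origin on the hinge line
- flap_liner: white inner face of the tuck flap (food side, not to be pushed on); origin on the crease
- tarts: four fruit tarts on the floor of the box, their tops 30 mm above the counter; not to be touched. Origin: centre of the box's inner floor
- mug: loose blue mug, 80 mm across, 88 mm high; origin under its centre, z up; to be left alone
- salt_shaker: loose steel salt shaker, 42 mm across, 78 mm high; origin under its centre, z up; to be left alone
- measuring_cup: loose steel measuring cup, 66 mm across, 40 mm high; origin under its centre, z up; to be left alone
- oil_bottle: loose green oil bottle, 56 mm across, 200 mm high; origin under its centre, z up; to be left alone
- pepper_mill: loose dark wooden pepper mill, 54 mm across, 162 mm high; origin under its centre, z up; to be left alone
- jam_jar: loose jam jar with a brass lid, 68 mm across, 90 mm high; origin under its centre, z up; to be left alone
- spatula: loose spatula lying flat, along its x axis, in front of the box; to be left alone
Not all that is in view belongs to the job. Leave any purple or red look-alike of the pastry_box alone.

How it is judged (in metres and radians):
At the end, for the whole second after the job is handed in: lid flush (within 0.06 rad of closed) and at rest; the flap's edge inside the front wall, at least 8 mm below the lip's underside (under 61 mm in the box's z, beyond x = -66 mm); box level on the counter, within 30 mm of its start; the other listed things within 30 mm of theirs (value of joint lid below 0.06 rad and z of flap_edge in the frame of pastry_box below 0.061 m and x of flap_edge in the frame of pastry_box above -0.066 m and velocity of joint lid between -0.1 and 0.1 rad/s and linear speed of pastry_box below 0.01 m/s and distance of each of pastry_box, mug, salt_shaker, measuring_cup, oil_bottle, pepper_mill, jam_jar, spatula from where it was at the start of the episode below 0.03 m and height (world z) of pastry_box below 0.01 m and angle between pastry_box's own z axis and vertical below 0.12 rad); the robot touches nothing.
It fails at once if the pastry box is lifted, tipped or shoved out of place (raised 10 mm, tilted 0.12 rad or moved 30 mm) (height (world z) of pastry_box above 0.01 m or angle between pastry_box's own z axis and vertical above 0.12 rad or distance of pastry_box from where it was at the start of the episode above 0.03 m).
It fails at once if the fingers press on the white food side of the lid or flap, or on the tarts (more than 1 N) (contact force between the fingers and lid_liner above 1 N or contact force between the fingers and flap_liner above 1 N or contact force between the fingers and tarts above 1 N).
It fails at once if the hand or arm presses on the box with more than 35 N (contact force between any of the fingers, the arm and pastry_box above 35 N).
It fails at once if one of the other listed things is moved more than 30 mm or tipped over (0.5 rad) (distance of any of mug, salt_shaker, measuring_cup, oil_bottle, pepper_mill, jam_jar, spatula from where it was at the start of the episode above 0.03 m or angle between any of mug, salt_shaker, measuring_cup, oil_bottle, pepper_mill, jam_jar's own z axis and vertical above 0.5 rad).
It also fails if it takes over 67 s, if anything falls off the work surface, if the arm or the gripper's body presses on something with over 40 N, if the wrist force passes 120 N, or if a joint passes its speed limit or range.

## Robot

A 7-joint arm with a two-finger parallel gripper is mounted at the origin on the work surface. World frame = base frame: x ahead of the robot, y to its left, z up, the work surface at z = 0. Lengths are in m, angles in degrees, forces in N, time in s.
With the tool pointing down it reaches from about 0.35 to 0.775 m from the base axis. Payload 3.1 kg.
Tool frame: the origin (TCP) lies on the centre line of the jaws, within the pads' length; the fingertips stand 17 mm ahead of it and the grasp point (between the pads) lies 2 mm behind it (robot.tip_reach is the distance from the TCP to the fingertips, in m); z points along the fingers, y is the line along which they close (so a half turn about z gives the same grasp; the last joint's range is limited). The gripper opens to 85 mm and grips with 20 to 120 N. Pads are 22 mm wide; open, the fingers measure 114 mm over their backs; the gripper's body (76 mm by 85 mm) begins 54 mm behind the grasp point. The pads swing forward as they close: fully open they stand 13 mm farther back than shut.
Start: joints at [65.907, 17.813, 0.802, 86.603, -0.252, 75.585, -1.558], TCP at [0.203, -0.511, 0.248] pointing down, gripper open.
Joint ranges: [-154.91, 154.91], [-16.99, 109.72], [-72.82, 74.43], [7.12, 147.25], [-82.49, 262.49], [11.32, 116.49], [-174.64, 174.64]. Speed limits (degrees/s): [159.86, 159.86, 180, 180, 180, 180, 180].

## Interface

Orientations are given as [roll, pitch, yaw] about the fixed x, y, z axes, in that order (R = Rz(yaw) Ry(pitch) Rx(roll)).
In Python, from station import robot, fingers, vision, workorder, recognise gives the robot as it stands. Calls block until the motion is done:
- robot.move_to(position, orientation): joint-space move of the TCP to a pose.
- robot.line_to(position, orientation=None, velocity=0.15, f_stop=None): straight line of the TCP; orientation=None keeps the orientation; velocity is the mean speed in m/s. With f_stop (N) it stops when the force on the tool has changed by that much, and returns True; else False.
- robot.move_j(angles): joint-space move.
- fingers.gripper_to(opening, force=None): opening from 0.0 (shut) to 1.0 (fully open); force is the grip in N (None keeps the last); returns when the fingers have stopped.
- robot.pause(seconds).
- robot.inverse_kinematics(position, orientation): joint angles nearest the present ones, or None.
- vision.grab_frame(name): name is "side" or "top"; returns the picture (400x640x3 uint8, red, green, blue); there is no depth.
- vision.calibration(name): a dict with "mtx" (3x3 intrinsics, pixels), "k1" (the pictures are not rectified: a ray, as slopes to the right and down, at radius r is drawn at 1 + k1 r^2 times it, then the intrinsics apply), "extrinsics" (4x4, takes a point from world to camera coordinates). Camera axes: x right, y up, looking along -z (the intrinsics and any distortion apply to the point x, -y, -z); pixel columns grow to the right and rows downward; lengths in m; the calibration is good to about 2 mm. A picture is of the moment at which its call begins. calibration takes no time and is no camera call.
A pose or a line that the arm cannot do raises robot.PlanningError and nothing moves.
- workorder.close_job(): hands the job in; it is judged then, once.
Trained networks look in the newest picture that a camera, given by its name, has taken for a name from the list of things; names that differ only in an ending like _2 or _b are one class to them, and where a whole thing is asked for, a point or a joint stands for the part that bears it (a point fixed in the world has none). Each returns a list of dicts, best first, with "p" (0 to 1); they miss things now and then, are a little off and sometimes report something else, mostly with a low value. They report only what shows in the picture. A call takes as long as a camera call. They do not tell look-alikes from the thing itself.
- recognise(label, camera): "rect" ([centre column, centre row, width, height] in pixels, round what is visible of it).
Readings, each from a call of its own:
- robot.current_time_s(): time.
- robot.current_joint_positions(): joint angles.
- robot.current_dq(): joint speeds.
- robot.current_joint_torque(): joint torques, N m.
- robot.current_tool_pos(): TCP position.
- robot.current_eef_rot(): TCP orientation.
- robot.current_contact_force(): force on the tool from outside, world axes, zero at the start.
- robot.current_torque(): the same for the moment, N m.
- robot.current_finger_gap(): opening from 0.0 (shut) to 1.0 (fully open).
- robot.current_gripper_force(): force on a finger pad.
Only numpy, scipy, OpenCV 4.12 (cv2) and the standard library are available. Lean on these libraries where they do the work, as an engineer would, in place of code of your own. Each camera call takes 0.05 s, during which the arm holds its last target. There are 200 camera calls.

## Working session

There is one attempt and no reset: what is moved stays moved. The work goes in short steps, each a Python script; the robot and the scene stay as the last script left them, time stands still between calls to the robot, and variables do not carry over. Pictures are saved under pics/ and viewed, at most 10 in all, crops included, and the job is handed in when it is done.

```bash
mkdir -p pics; ls; python3 - <<'E'
from station import robot, fingers, vision, workorder, recognise
import cv2
for n in("side","top"):
    im=vision.grab_frame(n); cv2.imwrite(f"pics/{n}0.png",im[...,::-1])
    c=vision.calibration(n); print(n,c)
    for l in("pastry_box","lid","flap","lid_liner","front_lip"):
        print(l,[(r["rect"],round(r["p"],2)) for r in recognise(l,n)])
print(robot.current_time_s(),robot.current_tool_pos(),robot.current_eef_rot())
E
```

```text
pics
side {'mtx': array([[387.79526897,   0.        , 318.77431501],
       [  0.        , 387.79526897, 191.87647702],
       [  0.        ,   0.        ,   1.        ]]), 'k1': -0.07334599417660943, 'extrinsics': array([[-0.92155369, -0.38824756, -0.00161911,  0.48691463],
       [ 0.2366439 , -0.56499993,  0.79042694, -0.19369216],
       [-0.30779613,  0.72803771,  0.61255419, -0.77852807],
       [ 0.        ,  0.        ,  0.        ,  1.        ]])}
pastry_box [([455.1, 180.9, 83.8, 72.6], 0.95), ([289.8, 219.1, 118.9, 121.0], 0.69), ([292.2, 139.9, 68.4, 52.9], 0.57)]
lid [([455.2, 166.8, 72.4, 42.3], 0.85), ([258.4, 204.1, 62.5, 95.1], 0.77), ([294.9, 233.4, 40.0, 35.9], 0.73), ([299.0, 130.2, 59.2, 29.7], 0.55)]
flap [([430.6, 157.1, 35.4, 26.1], 0.89), ([290.9, 138.5, 42.6, 11.4], 0.8), ([247.0, 184.1, 31.0, 48.8], 0.73)]
lid_liner []
front_lip [([290.1, 219.2, 115.9, 116.0], 0.9), ([453.0, 178.7, 86.3, 75.7], 0.9), ([289.2, 139.8, 65.9, 50.7], 0.89), ([384.1, 232.1, 21.4, 35.6], 0.38)]
top {'mtx': array([[399.38196909,   0.        , 323.76123282],
       [  0.        , 39
[... 240 characters left out ...]
9],
       [-0.0835519 ,  0.00576054,  0.99648678, -0.92591291],
       [ 0.        ,  0.        ,  0.        ,  1.        ]])}
pastry_box [([445.5, 115.4, 76.4, 86.9], 0.95), ([280.4, 174.9, 121.9, 125.2], 0.85), ([440.4, 316.6, 95.0, 87.1], 0.85)]
lid [([446.9, 110.7, 71.0, 74.6], 0.95), ([253.1, 155.8, 71.1, 84.8], 0.84), ([443.0, 316.1, 88.8, 90.1], 0.62)]
flap [([455.2, 289.0, 56.2, 34.2], 0.84), ([418.4, 111.9, 22.1, 63.2], 0.63)]
lid_liner [([257.3, 158.3, 66.2, 79.3], 0.74)]
front_lip [([445.5, 111.5, 78.3, 82.4], 0.96), ([440.9, 315.8, 92.9, 90.8], 0.84), ([279.3, 175.4, 121.2, 120.1], 0.64)]
0.6 [ 0.20342469 -0.51102753  0.24832442] [ 1.79995036e+02 -2.25392909e-04  2.17050955e+01]
```

View pics/side0.png

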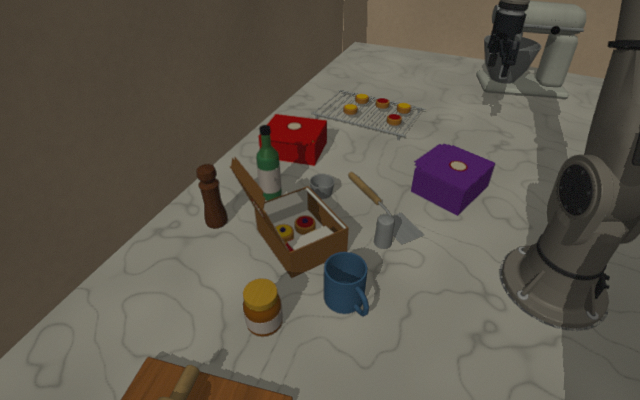

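View pics/top0.png

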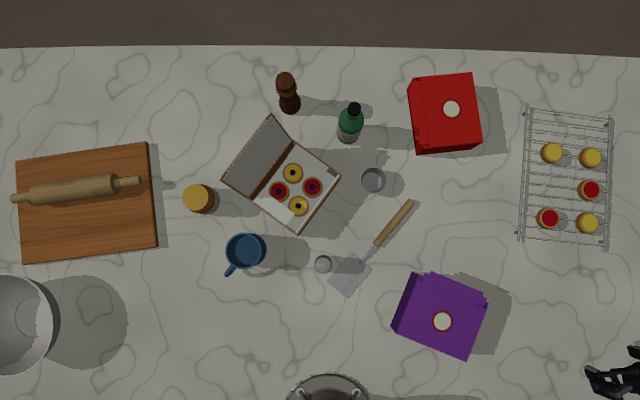

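```bash
python3 - <<'E'
import cv2
a=cv2.imread("pics/side0.png")[140:300,200:380]; b=cv2.imread("pics/top0.png")[95:255,195:375]
cv2.imwrite("pics/crop.png",cv2.resize(cv2.hconcat([a,b]),None,fx=2.22,fy=2.22,interpolation=cv2.INTER_CUBIC)[:600,:800])
E
```

```text
(no output)
```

View pics/crop.png

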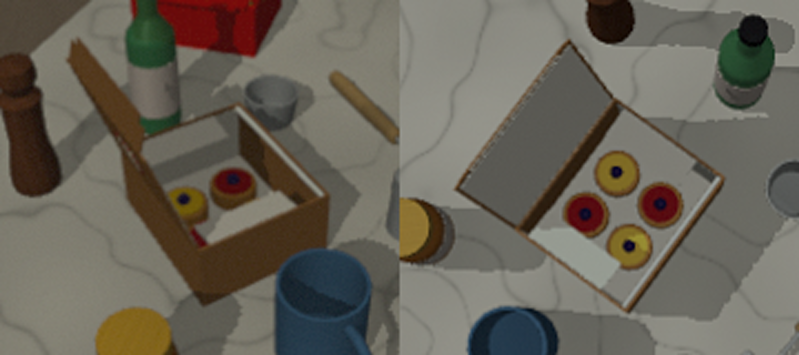

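The targets that could be confused are the open brown box at top (280,175) / side (290,219), the red closed box at top (445,113) / side (292,140), and the purple closed box at top (440,316) / side (455,181). I choose the brown one, and the crop confirms an open box with tarts and its lid leaning back. The pepper mill (288,95) and bottle (350,122) stand beyond the lid, and the jam jar (198,198) is to its left.

Next I fit the pose from the rim corners and overlay a wireframe.

```bash
cat > h.py <<'E'
import numpy as np, cv2
from scipy.optimize import least_squares
from station import robot, fingers, vision, workorder, recognise
CAL={n:vision.calibration(n) for n in("side","top")}
def proj(n,P):
    c=CAL[n]; P=np.atleast_2d(P); q=(c["extrinsics"]@np.c_[P,np.ones(len(P))].T).T
    s=np.c_[q[:,0],-q[:,1]]/-q[:,2:3]; s=s*(1+c["k1"]*(s**2).sum(1,keepdims=True))
    return s@np.diag(np.diag(c["mtx"])[:2])+c["mtx"][:2,2]
def boxw(p,P):  # box frame -> world, p=(x,y,yaw)
    c,s=np.cos(p[2]),np.sin(p[2]); P=np.atleast_2d(P)
    return np.c_[p[0]+c*P[:,0]-s*P[:,1], p[1]+s*P[:,0]+c*P[:,1], P[:,2]]
def lidpt(th,r,y=0,n=0): # along lid r, n outward of outer face
    return [.07-r*np.cos(th)+n*np.sin(th)*-0+ n*np.sin(th), y, .0765+r*np.sin(th)+n*np.cos(th)]
def flappt(th,ph,s,y=0):
    c=lidpt(th,.127); a=th-ph
    return [c[0]-s*np.cos(a), y, c[2]+s*np.sin(a)]
def draw(n,im,p,th,ph,k,org):
    L=[[(-.07,-.085,.075),(-.07,.085,.075),(.07,.085,.075),(.07,-.085,.075),(-.07,-.085,.075)],
       [lidpt(th,0,-.084),lidpt(th,.127,-.084),lidpt(th,.127,.084),lidpt(th,0,.084)],
       [flappt(th,ph,0,-.075),flappt(th,ph,.03,-.064),flappt(th,ph,.03,.064),flappt(th,ph,0,.075)]]
    for l,c in zip(L,[(255,0,0),(0,255,0),(0,0,255)]):
        q=((proj(n,boxw(p,l))+.5-org)*k*16).astype(int)
        cv2.polylines(im,[q],False,c,1,cv2.LINE_AA,4)
def look(p,th,ph,name,k=4,w=100,h=130,ctr=None):
    out=[]
    for n in("side","top"):
        im=vision.grab_frame(n)[...,::-1]
        o=proj(n,boxw(p,ctr or [.05,0,.13]))[0].astype(int)-[w//2,h//2]
        z=cv2.resize(im[o[1]:o[1]+h,o[0]:o[0]+w],None,fx=k,fy=k,interpolation=cv2.INTER_CUBIC)
        if th is not None: draw(n,z,p,th,ph,k,o)
        out.append(z)
    cv2.imwrite(name,cv2.hconcat(out))
E
python3 - <<'E'
from h import *
C=lambda u,v,o:(u-o)/2.22
S=lambda u,v:[u/2.22+200,v/2.22+140]
T=lambda u,v:[(u-399.6)/2.22+195,v/2.22+95]
Pt=np.array([(-.07,-.085,.075),(-.07,.085,.075),(.07,-.085,.075),(.07,.085,.075)])
Qt=np.array([T(722,180),T(628,310),T(618,100),T(520,229)])
Ps=np.array([(-.07,-.085,.075),(-.07,.085,.075),(-.07,.085,0),(.07,-.085,.075)])
# side: corner near right, near bottom etc.
Qs=np.array([S(238,105),S(328,195),S(325,255),S(140,145)])
f=lambda p:np.r_[(proj("top",boxw(p,Pt))-Qt).ravel()]
r=least_squares(f,[.55,.1,1.0]); p=r.x; print(p,r.fun.round(1))
for P in [(-.07,-.085,.075),(-.07,.085,.075),(.07,-.085,.075),(.07,.085,.075),(-.07,.085,0),(.07,.085,0)]:
    print(P,(proj("side",boxw(p,P))-[200,140])*2.22)
np.save("p.npy",p)
look(p,1.8,.4,"pics/fit.png")
E
```

```text
[0.53651292 0.08023567 0.94496791] [ 2.5 -0.9 -0.5  1.4 -0.3 -1.2 -1.8  0.5]
(-0.07, -0.085, 0.075) [[242.16790586 102.13883487]]
(-0.07, 0.085, 0.075) [[332.83921676 194.59415259]]
(0.07, -0.085, 0.075) [[122.39953171 145.54672192]]
(0.07, 0.085, 0.075) [[201.58848644 251.5295017 ]]
(-0.07, 0.085, 0) [[329.17749856 249.70463257]]
(0.07, 0.085, 0) [[205.39287742 307.07020453]]
```

View pics/fit.png

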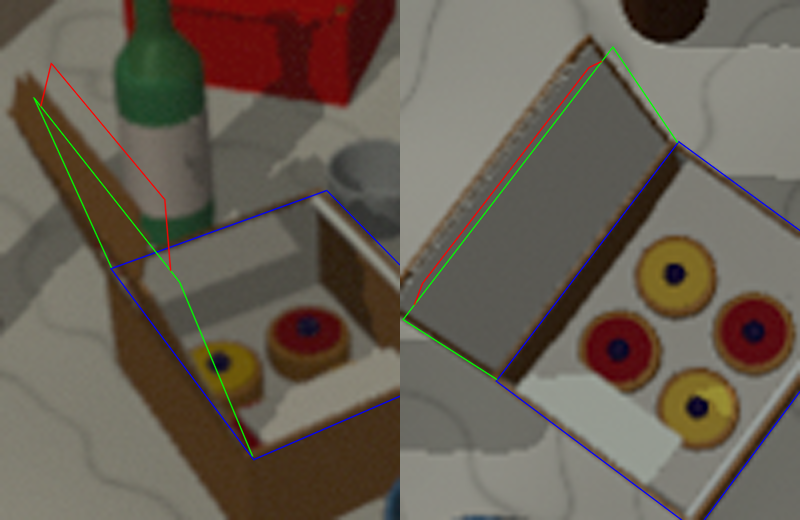

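Side (left): the box fit is good. The lid leans farther back than my 1.8 guess, with its far crease corner near crop (10,108) and near corner about (145,260). I'll fit the lid and flap angles, check IK along the push path, then start.

```bash
python3 - <<'E'
from h import *
p=np.load("p.npy")
o={n:proj(n,boxw(p,[.05,0,.13]))[0].astype(int)-[50,65] for n in("side","top")}
for th in(1.85,1.9,1.95,2.0):
    print(th,*[((proj(n,boxw(p,[lidpt(th,.127,-.084),lidpt(th,.127,.084),flappt(th,.3,.03,-.064)]))-o[n]+.5)*4).round().tolist() for n in o])
for l in("mug","oil_bottle","pepper_mill","jam_jar","salt_shaker"):
    print(l,[(r["rect"],round(r["p"],2)) for r in recognise(l,"top")[:2]])
deg=np.degrees(p[2])
for yaw in(deg+90,deg-90,deg):
  for P in([.17,0,.36],[.17,0,.18],[.1,0,.18],[0,0,.18],[-.07,0,.13],[-.04,0,.1]):
    q=robot.inverse_kinematics(boxw(p,[P[0],P[1],P[2]-robot.tip_reach+.034])[0],[180,0,(yaw-0+180)%360-180])
    print(round(yaw),P,None if q is None else np.round(q))
print(robot.tip_reach)
E
```

```text
1.85 [[23.0, 104.0], [167.0, 289.0], [31.0, 71.0]] [[203.0, 40.0], [-7.0, 312.0], [171.0, 55.0]]
1.9 [[12.0, 110.0], [154.0, 298.0], [16.0, 79.0]] [[194.0, 34.0], [-15.0, 305.0], [159.0, 47.0]]
1.95 [[1.0, 117.0], [142.0, 306.0], [2.0, 87.0]] [[185.0, 29.0], [-24.0, 299.0], [147.0, 39.0]]
2.0 [[-9.0, 125.0], [130.0, 315.0], [-11.0, 96.0]] [[176.0, 24.0], [-32.0, 292.0], [136.0, 32.0]]
mug [([246.8, 254.6, 40.8, 43.3], 0.58), ([280.8, 175.1, 124.1, 127.8], 0.18)]
oil_bottle []
pepper_mill [([287.0, 94.5, 22.6, 38.1], 0.88)]
jam_jar [([200.7, 198.4, 34.5, 28.2], 0.57)]
salt_shaker [([325.1, 264.3, 19.5, 19.4], 0.83)]
144 [0.17, 0, 0.36] [  1.  42. -59.  44.  37. 107.  17.]
144 [0.17, 0, 0.18] [  7.  44. -54.  68.  35.  84.  12.]
144 [0.1, 0, 0.18] [ 14.  36. -50.  79.  28.  78.  17.]
144 [0, 0, 0.18] [ 24.  26. -47.  91.  19.  72.  28.]
144 [-0.07, 0, 0.13] [ 29.  22. -43. 102.  16.  62.  35.]
144 [-0.04, 0, 0.1] [ 25.  26. -43. 102.  20.  60.  29.]
-36 [0.17, 0, 0.36] [  -3.   39.  -45.   44.   27.  105. -159.]
-36 [0.17, 0, 0.18] [  -0.   39.  -37.   68.   23.   80. -161.]
-36 [0.1, 0, 0.18] [   6.   32.  -36.   79.   18.   75. -156.]
-36 [0, 0, 0.18] [  14.   22.  -33.   92.   13.   70. -147.]
-36 [-0.07, 0, 0.13] [  18.   19.  -29.  103.   10.   61. -140.]
-36 [-0.04, 0, 0.1] [  14.   23.  -28.  102.   12.   58. -144.]
54 [0.17, 0, 0.36] [  0.  41. -54.  44.  34. 106. -72.]
54 [0.17, 0, 0.18] [  7.  44. -55.  68.  35.  84. -78.]
54 [0.1, 0, 0.18] [ 14.  36. -51.  79.  28.  78. -73.]
54 [0, 0, 0.18] [ 21.  24. -43.  91.  17.  71. -61.]
54 [-0.07, 0, 0.13] [ 25.  21. -38. 102.  14.  62. -53.]
54 [-0.04, 0, 0.1] [ 22.  25. -38. 102.  18.  59. -59.]
0.017
```

```bash
cat >> h.py <<'E'
p0=np.load("p.npy") if __import__("os").path.exists("p.npy") else None
YAW=np.degrees(p0[2])
def tcp(P): # tip point (box frame) -> TCP world
    return boxw(p0,[P[0],P[1],P[2]+robot.tip_reach])[0]
def go(P,v=.1,f=None,joint=False):
    o=[180,0,YAW]
    if joint: robot.move_to(tcp(P),o); return
    return robot.line_to(tcp(P),o,v,f)
def F(): return np.round(robot.current_contact_force(),1)
E
python3 - <<'E'
from h import *
fingers.gripper_to(0.0); print(robot.tip_reach)
x=robot.current_tool_pos(); robot.line_to([x[0],x[1],.36],velocity=.2)
go([.165,0,.34],joint=True)
print(robot.current_time_s(),robot.current_joint_positions(),F())
go([.165,0,.17],.12)
look(p0,1.9,.3,"pics/a.png",w=100,h=130)
E
```

```text
0.017
5.3833 [  3.96051059  41.97101321 -60.72277559  48.32464229  37.09439193
 104.49151802 -74.30437176] [ 0.6  0.3 -0.7]
```

View pics/a.png

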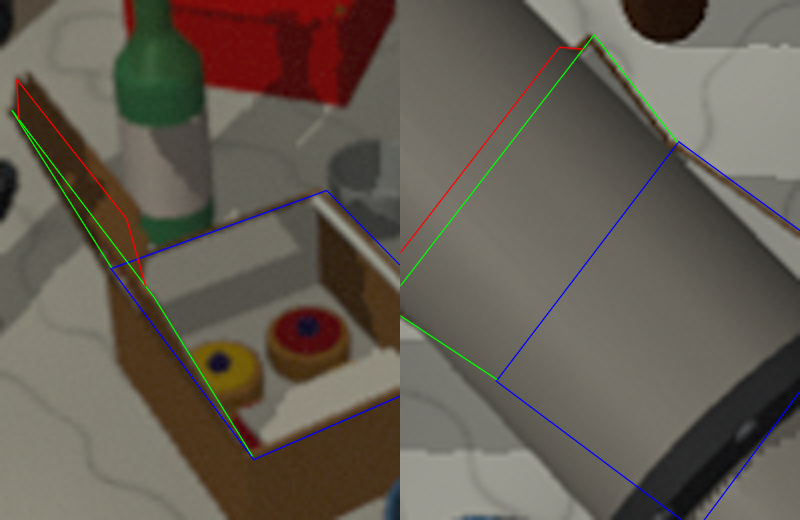

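The wireframe at lid 1.90, flap 0.3 matches the side view (crease corner (14,110)), and the finger is behind the lid at the left edge. I'll push the lid over.

```bash
python3 - <<'E'
from h import *
go([.115,0,.172],.06); print(F())
go([.081,0,.18],.06); print(F())
for th in np.arange(1.4,.69,-.1):
    q=lidpt(th,.105,0,.001); go([q[0]+.011,0,q[2]],.06)
    print(round(th,2),F())
go([q[0]+.016,0,q[2]+.01],.08); go([q[0]+.016,0,q[2]+.13],.15)
go([-.11,0,.24],.15)
print(robot.current_time_s())
look(p0,.7,.3,"pics/b.png",w=100,h=130,ctr=[-.02,0,.11])
E
```

```text
[-0.3  1.3 -0.4]
[ 0.4 -0.   0. ]
1.4 [ 0.3 -1.   0.4]
1.3 [0.  0.8 0.8]
1.2 [ 0.  -0.8  0.2]
1.1 [-0.3 -0.4 -0. ]
1.0 [ 0.3 -0.3 -0.3]
0.9 [ 0.6  1.4 -0. ]
0.8 [0.1 1.3 0.5]
0.7 [-0.4 -0.3  0.3]
13.675
```

View pics/b.png

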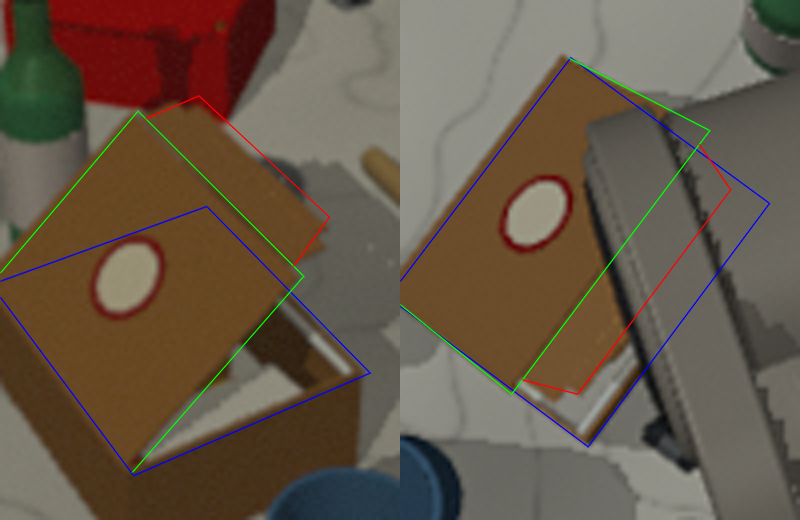

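Lid at 0.70 matches the green outline, with the crease from (138,110) to (303,276). The flap is bent a bit more than 0.3 (edge corner at (325,240)). Next I bend the flap.

```bash
python3 - <<'E'
from h import *
th=.7
go([-.055,0,.20],.15)
for ph in list(np.arange(.2,1.8,.15))+[1.85]:
    a=th-ph; q=flappt(th,ph,.024)
    go([q[0]-.011*np.clip(-a/.6,0,1),0,q[2]+.001],.05)
print(F(),robot.current_time_s())
go([q[0]-.04,0,q[2]+.005],.08); go([-.11,0,.24],.15)
look(p0,.7,1.65,"pics/c.png",w=100,h=130,ctr=[-.02,0,.11])
print(robot.current_time_s())
E
```

```text
[ 0.1  0.3 -0.5] 17.875
19.3333
```

View pics/c.png

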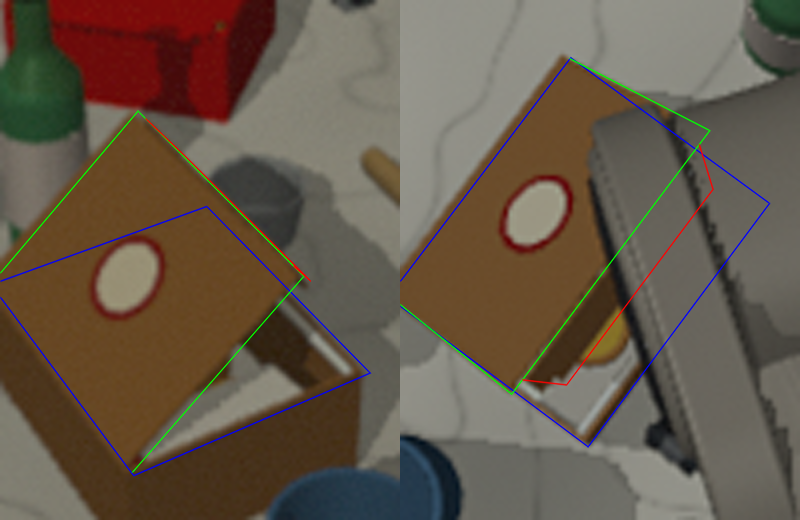

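The flap has folded under: in the top view the dark brown flap ends on the red 1.65 line near (592,352), and the lid stayed at 0.7. I'll lower the lid to 0.45, nudge the flap once more so it springs to 1.65, then press the lid shut.

```bash
python3 - <<'E'
from h import *
q=lidpt(.7,.105); go([q[0]+.015,0,.24],.15); go([q[0]+.013,0,q[2]+.012],.1)
for th in(.7,.6,.5,.45):
    q=lidpt(th,.105,0,.001); go([q[0]+.011,0,q[2]],.06)
go([q[0]+.012,0,q[2]+.07],.15); go([-.11,0,q[2]+.07],.15)
q=flappt(.45,1.4,.022); go([-.11,0,q[2]],.12)
for ph in(1.4,1.6,1.75,1.88):
    q=flappt(.45,ph,.022); go([q[0]-.011,0,q[2]],.05)
print(F())
go([-.11,0,q[2]],.1); go([-.11,0,.19],.15)
look(p0,.45,1.65,"pics/d.png",w=100,h=130,ctr=[-.02,0,.11])
q=lidpt(.45,.11); go([q[0]+.013,0,.19],.15); go([q[0]+.013,0,q[2]+.012],.1)
for th in(.45,.35,.25,.15,.1,.05):
    q=lidpt(th,.112,0,.001)
    s=go([q[0]+.011,0,q[2]],.04,12 if th<.4 else None); print(th,F(),s)
    if s: break
print(robot.current_time_s(),robot.current_tool_pos())
E
```

```text
[ 0.7  0.1 -0. ]
0.45 [-1.1 -0.1  0.3] False
0.35 [-1.5 -0.3  0. ] False
0.25 [ 0.8  0.3 -0.1] False
0.15 [-0.2  0.1  0.4] False
0.1 [ 0.4 -0.4 -0.5] False
0.05 [-0.6 -0.4  0.6] False
31.65 [0.51819096 0.05509926 0.09974207]
```

View pics/d.png

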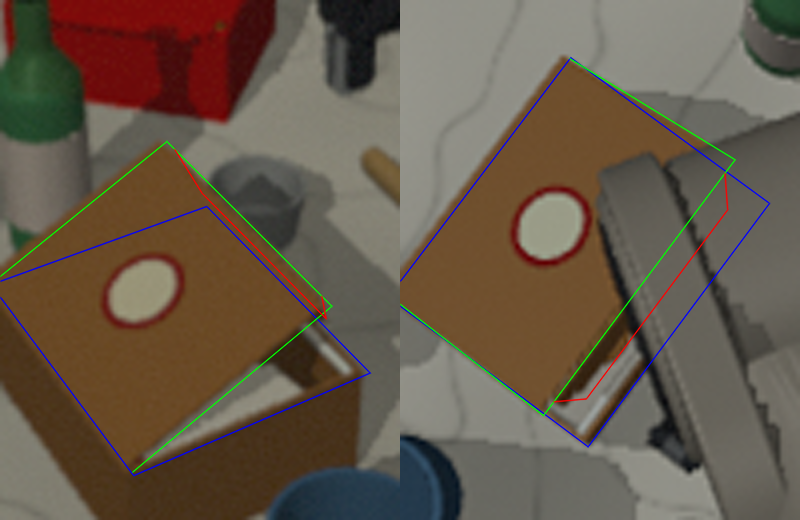

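Before the press, the lid was about 0.42 and the flap lay on or inside the 1.65 line near (590,400). There was no resistance down to 0.05, so I'll do the final press.

```bash
python3 - <<'E'
from h import *
q=lidpt(0,.112); s=go([q[0]+.011,0,q[2]-.006],.02,10); print(s,F(),robot.current_tool_pos()[2]-robot.tip_reach)
robot.pause(.3)
go([q[0]+.011,0,.2],.12); go([.0,0,.33],.2)
x=robot.current_tool_pos(); robot.move_to([.4,-.3,.36],[180,0,YAW])
look(p0,0,1.57,"pics/e.png",w=100,h=130,ctr=[0,0,.08])
print(robot.current_time_s())
E
```

```text
True [-1.5 -0.3  7. ] 0.07852889368729889
35.9417
```

View pics/e.png

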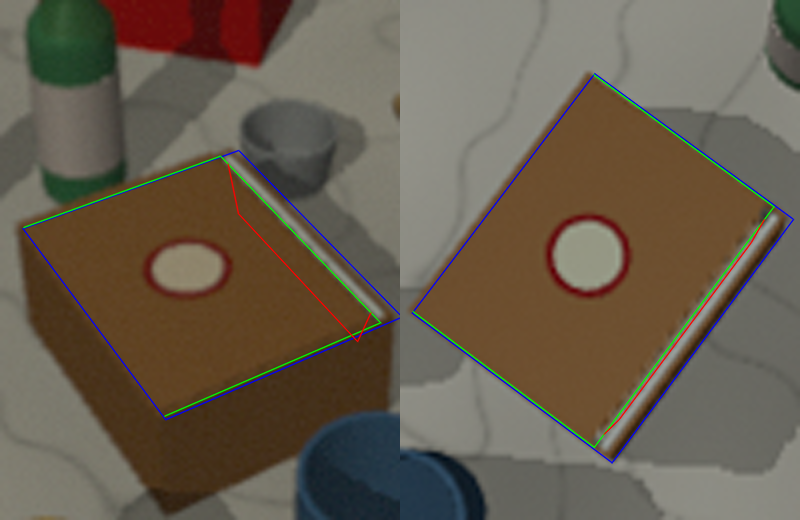

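The lid is flush, the white lip shows clear along the front at (690,330), and no flap is visible outside. The box is in its start outline and the fingertip stopped at lid-top height (78.5 mm).

```bash
python3 -c "
from station import workorder; print(workorder.close_job())"
```

```text
the job is handed in; nothing more can be done
None
```

The pastry box is closed and the job is handed in at about 36 s of the 67 s allowed. The final pictures show the lid flush and the flap tucked out of sight behind the front lip, and the box has not visibly moved; no verdict was returned.

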